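# Lock the balance's damped table for the road with its taper pin

### The job

The van is about to leave: lock the balance's floating table for the journey. Take the taper pin with the red grip out of its parking block and work it gently down through the fork and the table's tongue, whose hole has drifted out of line, so that the taper pulls the table into line and the pin's collar sits fully home on the fork; then let go and swing the yellow keeper right over the collar. Do not force the pin or lean on the balance and its dock, and do not knock the other things on the bench about.

Things in the scene. Friction and masses are not known exactly. Their poses are not given: they have to be found in the camera images.
- dock: travel dock, fixed: dark base plate with an aluminium fork (two level plates); a small white balance stands on a grey tray to +y, whose steel tongue (13 mm hole, 45 to 53 mm above the worktop) lies between the plates. The tray slides stiffly in x and y (about 4 N each) and stays where it is left. Origin: on the vertical axis of the fork's holes, at worktop height; z up.
- lock_hole (a point): centre of the 27 mm hole in the fork's top plate, at its upper face, 60 mm above the worktop (plate 6 mm thick). Bottom plate: 38 to 44 mm above the worktop, 13 mm hole on the same axis. The table has crept outwards: the tongue's hole starts an unmeasured 3 to 8 mm off this axis to dock +y and up to 8 mm to either side in x; a pin let straight down stops on the tongue, 7 mm below this point.
- pin: steel taper pin with red grip, 103 mm tall, upright, tip down, in its block. Origin on its axis at the tip, z up to the grip. Tip 8 mm across, tapering over 26 mm to an 11.4 mm shank; collar 36 mm across from 50 to 55 mm, neck 12 mm across to 67 mm, square grip 20 x 20 mm from 67 to 103 mm, flats facing the pin's x and y. 0.11 to 0.18 kg. Seated: collar's underside on the top plate.
- pin_block: grey parking block, 52 x 52 mm, 62 mm high, on a 66 mm rubber foot, fixed; upright 16 mm hole in the middle, on whose rim the pin's collar rests. Origin under its centre, z up.
- keeper (a joint): yellow keeper arm: 0 = open (points to dock -y), 1.57 = closed on its stop (points to dock +x, beside the pin's neck, over the collar). Closes counter-clockwise seen from above; stays where left (1 N at the tab). Post at dock x -34, y -16.5 mm; arm 10 mm wide, 70 long, 66.8 to 70.8 mm above the worktop: 1.8 mm over a fully seated collar; one that stands clearly higher stops it.
- keeper_tab (a point): middle of the top of the upright tab on the keeper arm, 66 mm from the keeper's post: 4 mm thick, 16 mm long along the arm, set 3 mm off the arm's centre line to the pushed side, rising from the arm to 88.8 mm above the worktop. Push it on its broad side: towards dock +x when open, towards dock +y when nearly closed.
- timer: white bench timer, 62 x 62 x 19 mm, bystander; origin under its centre.
- sample_cup: white sample cup with a red lid, 50 mm across, 58 mm tall, bystander; origin under its centre.
- green_vial: reagent vial with a green band, 23 mm across, 50 mm tall, bystander; origin under its centre.
- label_roll: white label roll, 61 mm across, 30 mm tall, bystander; origin under its centre.

How it is judged:
By the outcome, as a careful person would: the job done as asked, in the order asked, and still so for the second after the job is handed in, with the robot touching nothing.
It also fails if it takes over 72 s, if anything falls off the work surface, if the arm or the gripper's body presses on something with over 40 N, if the wrist force passes 120 N, or if a joint passes its speed limit or range.

### The arm

A 6-joint arm with a two-finger parallel gripper is mounted at the origin on a cart in front of the work surface, level with it; the furniture and walls round the work are solid. World frame = base frame: x ahead of the robot, y to its left, z up, the work surface at z = 0. Lengths are in m, angles in rad, forces in N, time in s.
With the tool pointing down it reaches from about 0.375 to 0.975 m from the base axis. Payload 3.8 kg.
Tool frame: the origin (TCP) lies midway between the tips of the shut fingers; the grasp point (between the pads) lies 19 mm behind it; z points along the fingers, y is the line along which they close (so a half turn about z gives the same grasp; the last joint's range is limited). The gripper opens to 85 mm and grips with 20 to 120 N. Pads are 22 mm wide; open, the fingers measure 114 mm over their backs; the gripper's body (76 mm by 85 mm) begins 54 mm behind the grasp point. The pads swing forward as they close: fully open they stand 13 mm farther back than shut.
Start: joints at [-1.316, 0.264, 1.604, -0, 1.274, -0.037], TCP at [0.194, -0.646, 0.231] pointing down, gripper open.
Joint ranges: [-2.63, 2.63], [-0.94, 2.18], [0.31, 2.57], [-1.31, 4.45], [0, 2.66], [-2.55, 2.55]. Speed limits (rad/s): [2.57, 2.57, 3.14, 3.14, 3.14, 3.14].

### API

Orientations are given as a rotation vector (axis times angle).
In Python, from workcell import status, read_camera, workorder, masks_of gives the robot as it stands.
- The arm moves only by the tool drive_tool, never from a script. Its argument "rows" is a list of rows, each a list of 7 numbers: the turn, a rotation vector about the tool's x, y, z in degrees, then the shift along the tool's x, y, z in m, then the opening, from 0 (shut) to 1 (fully open). In form: [[ax, ay, az, tx, ty, tz, claw], ...]. A call has 1 to 8 rows; each row shifts and turns the commanded pose from where the row before left it, along the tool's axes as they then stand; what a row does not reach is not made up. A row lasts 1/12 s, in which the tool goes at most 41.7 mm and 7.16 degrees, less where a joint would pass 70% of its speed; a pose out of reach is approached as far as the arm can. A call is refused whole if a number of a shift passes 0.0417 or a number of a turn 7.16, either way. A call with a gripper value outside its range is refused whole. The fingers move at their own pace and stop on an object; "force" is the grip in N (left out, the last holds). Time passes only in rows, so rows that do not move let the fingers close. It gives the time, the measured TCP pose, the force, the opening and the grip force at its end, in the units of the state.
- status.read_state(): the state, without advancing time (a new reading comes with each control period).
- read_camera(name): name is "scene" or "top" or "wrist"; returns a dict with "color" (384x512x3 uint8, red, green, blue), "intrinsics" (3x3 intrinsics, pixels), "world_from_camera" (4x4, takes a point from camera to world coordinates); the wrist camera has in their place "mount" (4x4, takes a point from camera to tool coordinates, whose origin is the TCP and whose axes are the flange's). Camera axes: x right, y up, looking along -z (the intrinsics and any distortion apply to the point x, -y, -z); pixel columns grow to the right and rows downward; lengths in m; the calibration is good to about 2 mm. A picture is of the moment at which its call begins: read the wrist's pose just before it. There is no depth.
- workorder.finish_job(): hands the job in; it is judged then, once.
Trained networks look in a picture, given as the dict that the camera call returned (one of the last four; its "shot" number tells which), for a name from the list of things; names that differ only in an ending like _2 or _b are one class to them, and where a whole thing is asked for, a point or a joint stands for the part that bears it (a point fixed in the world has none). Each returns a list of dicts, best first, with "score" (0 to 1); they miss things now and then, are a little off and sometimes report something else, mostly with a low value. They report only what shows in the picture. A call takes as long as a camera call.
- masks_of(picture, name): "mask" (384x512 bool, what is visible of it) and "bbox" ([left, top, right, bottom] in pixels, round what is visible of it).
The state is a dict: "time": time; "q": joint angles; "joint_vel": joint speeds; "joint_torque": joint torques, N m; "tool_pos": TCP position; "tcp_rot": TCP orientation; "wrist_force": force on the tool from outside, world axes, zero at the start; "torque": the same for the moment, N m; "width": opening from 0.0 (shut) to 1.0 (fully open); "grip_force": force on a finger pad.
Only numpy, scipy, OpenCV 4.12 (cv2) and the standard library are available. Lean on these libraries where they do the work, as an engineer would, in place of code of your own. Each camera call takes 0.05 s, during which the arm holds its last target. There are 200 camera calls.

## Working session

There is one attempt and no reset: what is moved stays moved. The work goes in short steps, Python scripts to look and compute and a tool call to move; the robot and the scene stay as the last step left them, time stands still between calls to the robot, and variables do not carry over. Pictures are saved under pics/ and viewed, at most 10 in all, crops included, and the job is handed in when it is done.

Besides the shell and the picture viewer there is one more tool, called by a JSON object that holds its "api" and its "payload". drive_tool: Moves the arm, as the interface text tells. Its arguments: {"type":"object","properties":{"rows":{"type":"array"},"force":{"type":"number"}},"required":["rows"]}

```bash
ls; mkdir -p pics
cat > h.py <<'E'
import numpy as np, cv2
from workcell import status, read_camera, workorder, masks_of
def save(p,name): cv2.imwrite(f'pics/{name}.png', p['color'][:,:,::-1])
def ray(p,u,v):
    K=np.array(p['intrinsics']);T=np.array(p['world_from_camera'])
    d=np.array([(u-K[0,2])/K[0,0],-(v-K[1,2])/K[1,1],-1.])
    return T[:3,3],T[:3,:3]@d
def atz(p,u,v,z):
    o,d=ray(p,u,v);return o+d*(z-o[2])/d[2]
def proj(p,X):
    K=np.array(p['intrinsics']);T=np.linalg.inv(np.array(p['world_from_camera']))
    c=T[:3,:3]@np.array(X)+T[:3,3]
    return K[0,0]*c[0]/-c[2]+K[0,2],K[1,1]*-c[1]/-c[2]+K[1,2]
E
python3 - <<'E'
from h import *
t=read_camera('top');s=read_camera('scene')
for k in t:
    if k!='color': print(k,t[k])
print(s['world_from_camera'])
im=np.hstack([t['color'],s['color']])
for n in ['dock','pin','pin_block','keeper','timer','sample_cup','green_vial','label_roll']:
  for p,z in ((t,'t'),(s,'s')):
    r=masks_of(p,n)
    if r:
        m=r[0]['mask'];ys,xs=np.nonzero(m);print(n,z,round(r[0]['score'],2),r[0]['bbox'],xs.mean().round(1),ys.mean().round(1),atz(p,xs.mean(),ys.mean(),0.03).round(3))
save(t,'t0');save(s,'s0')
print(status.read_state())
E
```

```text
pics
intrinsics [[460.77437698   0.         265.04633763]
 [  0.         460.77437698 186.83919964]
 [  0.           0.           1.        ]]
world_from_camera [[ 0.20102628  0.80170815 -0.56289651 -0.46157055]
 [-0.97954804  0.15946811 -0.12270109 -0.23794529]
 [-0.00860642  0.57605032  0.81736893  1.3684602 ]
 [ 0.          0.          0.          1.        ]]
shot 1
[[-0.83642427  0.26171476 -0.48155979 -0.27897046]
 [-0.54806897 -0.39321433  0.73824311  1.10459834]
 [ 0.00385291  0.88141243  0.47233175  0.79805429]
 [ 0.          0.          0.          1.        ]]
dock t 0.87 [190.3, 145.6, 263.5, 200.6] 211.8 171.4 [0.49  0.167 0.03 ]
dock s 0.64 [184.2, 186.8, 269.2, 250.4] 224.4 219.1 [0.495 0.118 0.03 ]
pin s 0.64 [287.5, 153.1, 293.8, 165.8] 289.4 159.5 [ 0.555 -0.405  0.03 ]
pin_block t 0.86 [330.0, 182.6, 354.1, 203.9] 339.8 194.2 [ 0.48  -0.301  0.03 ]
pin_block s 0.66 [279.9, 162.2, 297.6, 186.6] 288.3 174.3 [ 0.489 -0.282  0.03 ]
timer t 0.78 [265.1, 207.4, 284.2, 226.5] 274.4 214.1 [ 0.355 -0.091  0.03 ]
timer s 0.72 [283.9, 200.3, 300.4, 217.6] 290.4 209.5 [ 0.349 
[... 411 characters left out ...]
]
{'time': 0.9, 'q': array([-1.31591851e+00,  2.63849836e-01,  1.60396843e+00,  2.99786297e-05,
        1.27371513e+00, -3.68783041e-02]), 'joint_vel': array([ 4.75553008e-05, -1.45193634e-04, -1.33561988e-03,  1.61019594e-03,
       -1.19512125e-04,  1.04059025e-03]), 'joint_torque': array([-7.88434827e-04, -5.15051794e+01, -3.67728174e+01, -1.09131970e-04,
        5.86592269e-04, -1.24726682e-06]), 'tool_pos': array([ 0.19417696, -0.64647507,  0.23133064]), 'tcp_rot': array([3.10817152e+00, 4.56643990e-01, 5.48847998e-05]), 'wrist_force': array([ 0.41569962,  0.62804756, -0.87507424]), 'torque': array([-0.00471952,  0.03886305, -0.02046727]), 'grip_force': 0.0, 'width': 1.0030210269354878}
```

Run:
```python
import cv2,numpy as np
t=cv2.imread('pics/t0.png');s=cv2.imread('pics/s0.png')
a=cv2.resize(t[130:250,150:400],(800,384),interpolation=cv2.INTER_CUBIC)
cv2.imwrite('pics/a.png',a)
a=cv2.resize(s[140:290,160:320],(640,600),interpolation=cv2.INTER_CUBIC)
cv2.imwrite('pics/b.png',a)
```

```text
(no output)
```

View pics/a.png

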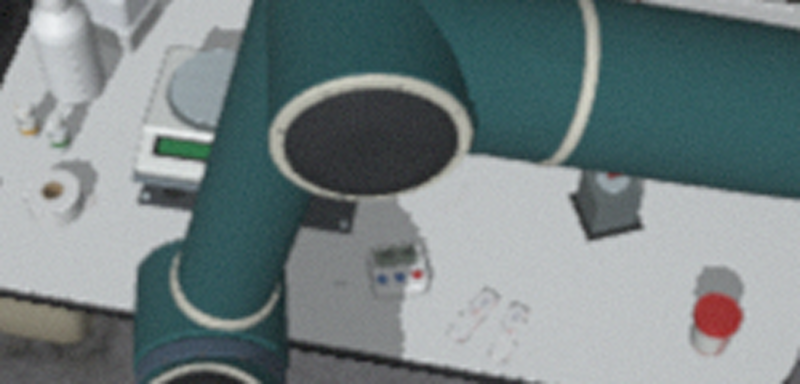

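View pics/b.png

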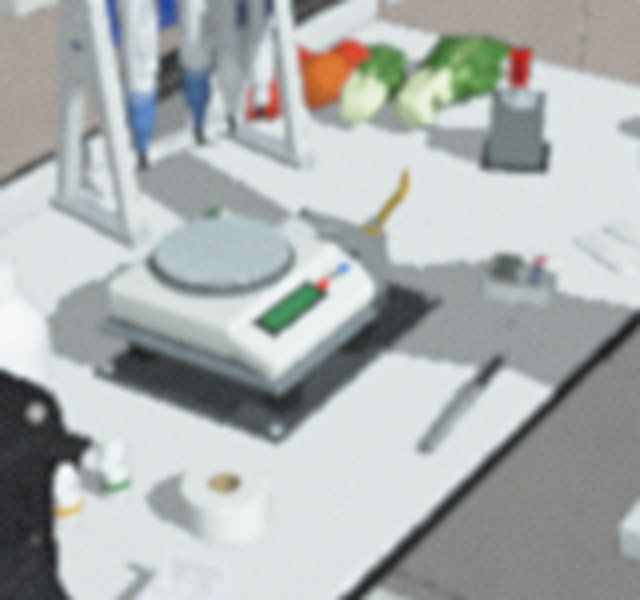

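```bash
cat >> h.py <<'E'
from scipy.spatial.transform import Rotation as Ro
def wpic():
    s=status.read_state();p=read_camera('wrist')
    T=np.eye(4);T[:3,:3]=Ro.from_rotvec(s['tcp_rot']).as_matrix();T[:3,3]=s['tool_pos']
    p['world_from_camera']=T@np.array(p['mount']);return p
def delta(target,yaw=None):
    """tool-frame shift to target; yaw = world angle (deg) of tool x; tool pointing down"""
    s=status.read_state();R=Ro.from_rotvec(s['tcp_rot'])
    d=R.inv().apply(np.array(target)-s['tool_pos'])
    print('pos',s['tool_pos'].round(4),'tool x yaw',np.degrees(np.arctan2(*R.apply([1,0,0])[1::-1])).round(2),'shift',d.round(4))
    if yaw is not None:
        c,n=np.cos(np.radians(yaw)),np.sin(np.radians(yaw))
        G=Ro.from_matrix(np.array([[c,n,0],[n,-c,0],[0,0,-1.]]))
        print('turn',np.degrees((R.inv()*G).as_rotvec()).round(2))
E
python3 - <<'E'
from h import *
p=wpic();print(np.array(p['mount']).round(3),np.array(p['intrinsics']))
delta([0.42,-0.36,0.32])
E
```

```text
[[ 0.     0.951  0.308  0.079]
 [ 1.    -0.    -0.001  0.   ]
 [-0.     0.308 -0.951 -0.143]
 [ 0.     0.     0.     1.   ]] [[293.51111195   0.         259.85828379]
 [  0.         293.51111195 190.8021789 ]
 [  0.           0.           1.        ]]
pos [ 0.1942 -0.6465  0.2313] tool x yaw 16.72 shift [ 0.2987 -0.2094 -0.0887]
```

{"api": "drive_tool", "payload": {"rows": [[0,0,0,0.02,-0.015,-0.03,1],[0,0,0,0.035,-0.026,-0.03,1],[0,0,0,0.04,-0.028,-0.02,1],[0,0,0,0.04,-0.028,0,1],[0,0,0,0.04,-0.028,0,1],[0,0,0,0.04,-0.028,0,1],[0,0,0,0.04,-0.028,0,1],[0,0,0,0.04,-0.028,0,1]]}}

```text
time: 1.62
tool_pos: [0.3834, -0.4033, 0.301]
tcp_rot: [3.108, 0.456, 0.001]
wrist_force: [0.2, -1.2, -0.7]
width: 1.001
grip_force: 0.0
```

Run:
```python
from h import *
p=wpic();t=read_camera('top')
save(p,'w1');save(t,'t1');delta([0.48,-0.29,.3])
for n in ['pin','pin_block']:
  for q in (p,t):
    for r in masks_of(q,n):
        ys,xs=np.nonzero(r['mask']);print(n,round(r['score'],2),r['bbox'],xs.mean().round(1),ys.mean().round(1))
for n in ['dock','keeper']:
  for r in masks_of(t,n):print(n,round(r['score'],2),r['bbox'])
a=cv2.resize(t['color'][120:240,150:400,::-1],(750,360),interpolation=cv2.INTER_CUBIC)
b=cv2.resize(p['color'][:,:,::-1],(320,240),interpolation=cv2.INTER_AREA)
c=np.zeros((600,750,3),np.uint8);c[:360]=a;c[360:,:320]=b
cv2.imwrite('pics/c.png',c)
```

```text
pos [ 0.3858 -0.4004  0.3011] tool x yaw 17.07 shift [ 0.1224 -0.0779  0.0015]
pin 0.85 [182.2, 22.5, 216.0, 59.9] 198.7 41.3
pin 0.22 [249.5, 160.4, 285.1, 198.4] 265.9 180.2
pin 0.5 [337.3, 173.2, 348.6, 189.5] 342.1 181.8
pin_block 0.9 [174.7, 18.2, 237.9, 79.0] 210.2 50.1
pin_block 0.32 [250.9, 157.3, 286.0, 199.4] 266.5 180.8
pin_block 0.74 [327.1, 180.5, 350.5, 202.1] 340.0 193.5
dock 0.69 [196.9, 156.9, 280.2, 202.1]
dock 0.35 [327.2, 180.4, 351.1, 202.2]
```

View pics/c.png

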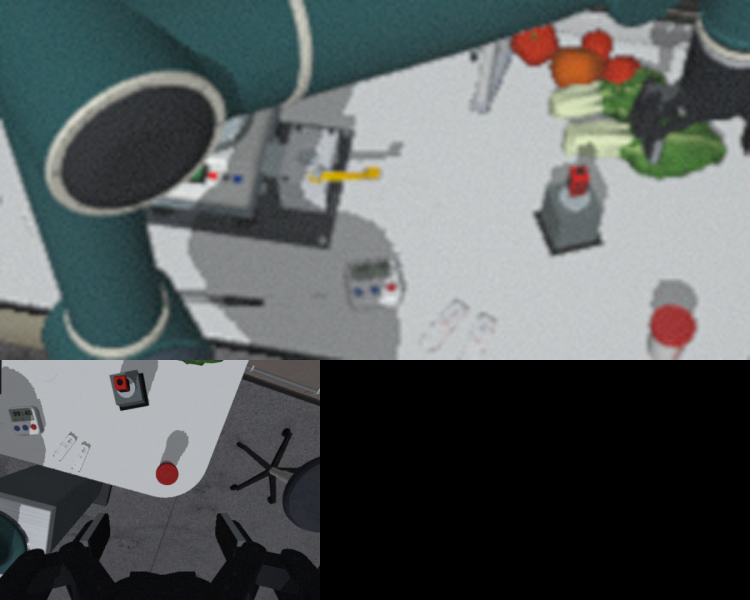

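Run:
```python
from h import *
p=wpic();t=read_camera('top')
for q,b in ((p,(170,10,240,90)),(t,(325,165,360,205))):
    c=q['color'].astype(int);m=((c[...,0]>90)&(c[...,0]>2*c[...,1])&(c[...,0]>2*c[...,2]))
    k=np.zeros_like(m);k[b[1]:b[3],b[0]:b[2]]=1;ys,xs=np.nonzero(m&k)
    print(len(xs),xs.mean(),ys.mean(),atz(q,xs.mean(),ys.mean(),.1))
# shift to put TCP so that camera looks from near above
delta([0.40,-0.29,.27])
```

```text
332 189.6777108433735 33.69578313253012 [ 0.49559151 -0.29560836  0.1       ]
45 342.22222222222223 179.93333333333334 [ 0.49126154 -0.2989669   0.1       ]
pos [ 0.3816 -0.4062  0.3006] tool x yaw 16.59 shift [ 0.0508 -0.1061  0.0306]
```

Run:
```python
from h import *
delta([0.492,-0.297,.22])
```

```text
pos [ 0.3816 -0.4062  0.3006] tool x yaw 16.59 shift [ 0.137  -0.0731  0.0805]
```

{"api": "drive_tool", "payload": {"rows": [[0,0,0,0.03,-0.017,0.014,1],[0,0,0,0.035,-0.019,0.02,1],[0,0,0,0.035,-0.019,0.02,1],[0,0,0,0.025,-0.013,0.018,1],[0,0,0,0.012,-0.005,0.008,1],[0,0,0,0,0,0,1],[0,0,0,0,0,0,1]]}}

```text
time: 2.7
tool_pos: [0.4886, -0.2999, 0.2228]
tcp_rot: [-3.108, -0.458, 0.003]
wrist_force: [0.4, 0.8, 0.3]
width: 1.003
grip_force: 0.0
```

Run:
```python
from h import *
p=wpic();save(p,'w2')
r=masks_of(p,'pin');print([(x['score'],x['bbox']) for x in r])
c=p['color'].astype(int);m=((c[...,0]>70)&(c[...,0]>2*c[...,1])&(c[...,0]>2*c[...,2])).astype(np.uint8)
n,l,st,ce=cv2.connectedComponentsWithStats(m)
for i in range(1,n):
    if st[i,4]>100: print(st[i],ce[i])
cv2.imwrite('pics/d.png',p['color'][60:384,100:420,::-1])
delta([.49,-.297,.2])
```

```text
[(0.77, [243.5, 149.1, 276.9, 188.8])]
[249 171  23  21 317] [259.93375394 180.97160883]
[303 284  39  32 953] [322.56558237 299.77649528]
pos [ 0.4888 -0.301   0.2244] tool x yaw 16.65 shift [ 0.0023 -0.0035  0.0244]
```

View pics/d.png

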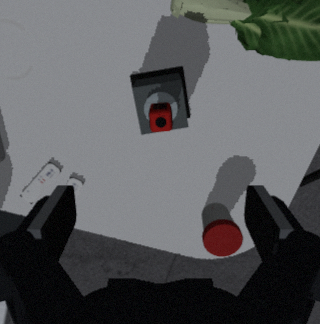

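Run:
```python
from h import *
im=cv2.imread('pics/w2.png');a=cv2.resize(im[125:205,215:305],(720,600)[:2] if 0 else (675,600),interpolation=cv2.INTER_CUBIC);cv2.imwrite('pics/e.png',a)
p=wpic()
for uv in ((260,181),(260,184)): print(atz(p,*uv,.115))
```

```text
[ 0.4950338  -0.29975647  0.115     ]
[ 0.4923491  -0.30056132  0.115     ]
```

View pics/e.png

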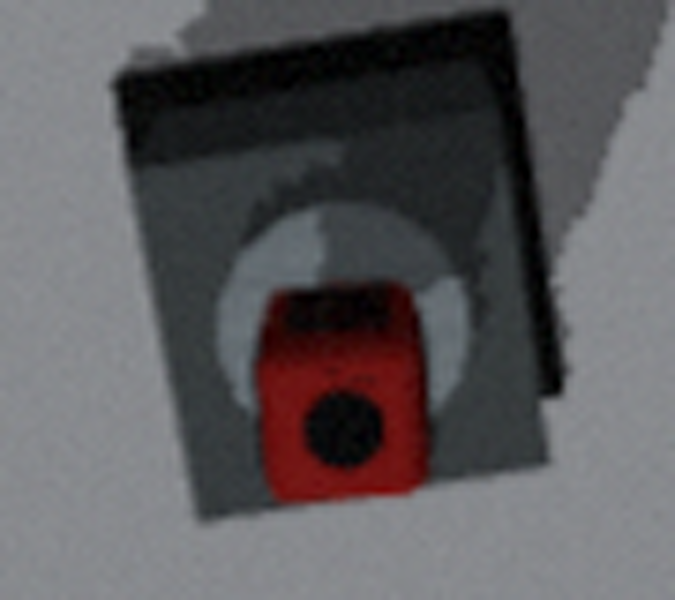

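Run:
```python
from h import *
p=wpic()
P=atz(p,260.9,182.1,.115);print(P)
delta([P[0],P[1],.083],21.4)
```

```text
[ 0.49427238 -0.30101168  0.115     ]
pos [ 0.4888 -0.3011  0.2247] tool x yaw 16.61 shift [0.0051 0.0012 0.1417]
turn [ 0.12 -0.06 -4.79]
```

{"api": "drive_tool", "payload": {"rows": [[0,0,-4.8,0.005,0.001,0.01,1],[0,0,0,0,0,0.025,1],[0,0,0,0,0,0.03,1],[0,0,0,0,0,0.03,1],[0,0,0,0,0,0.025,1],[0,0,0,0,0,0.014,1],[0,0,0,0,0,0.007,1],[0,0,0,0,0,0,1]]}}

```text
time: 3.57
tool_pos: [0.4928, -0.2992, 0.0811]
tcp_rot: [-3.085, -0.584, 0.003]
wrist_force: [-0.5, 0.2, 1.2]
width: 1.002
grip_force: 0.0
```

{"api": "drive_tool", "payload": {"rows": [[0,0,0,0,0,0,0.6],[0,0,0,0,0,0,0.4],[0,0,0,0,0,0,0.3],[0,0,0,0,0,0,0.2],[0,0,0,0,0,0,0.1],[0,0,0,0,0,0,0.1],[0,0,0,0,0,0,0.1],[0,0,0,0,0,0,0.1]], "force": 50}}

```text
time: 4.23
tool_pos: [0.4947, -0.2992, 0.0833]
tcp_rot: [3.085, 0.586, 0.002]
wrist_force: [0.2, 1.0, 6.2]
width: 0.225
grip_force: 49.7
```

{"api": "drive_tool", "payload": {"rows": [[0,0,0,0,0,-0.008,0.1],[0,0,0,0,0,-0.015,0.1],[0,0,0,0,0,-0.025,0.1],[0,0,0,0,0,-0.03,0.1],[0,0,0,0,0,-0.035,0.1],[0,0,0,0,0,-0.035,0.1],[0,0,0,0,0,-0.03,0.1],[0,0,0,0,0,0,0.1]]}}

```text
time: 4.9
tool_pos: [0.4973, -0.301, 0.2687]
tcp_rot: [3.078, 0.585, 0.014]
wrist_force: [1.7, -0.4, 0.2]
width: 0.226
grip_force: 49.6
```

Run:
```python
from h import *
s=status.read_state();print(s['width'],s['grip_force'],s['wrist_force'],s['tool_pos'])
t=read_camera('top')
for n in ['dock','keeper','keeper_tab']:
  for r in masks_of(t,n):
    ys,xs=np.nonzero(r['mask']);print(n,round(r['score'],2),r['bbox'],atz(t,xs.mean(),ys.mean(),.07).round(3))
c=t['color'].astype(int);m=((c[...,0]>110)&(c[...,1]>.6*c[...,0])&(c[...,2]<.5*c[...,0]))
ys,xs=np.nonzero(m[150:210,200:300]);print(len(xs),np.c_[xs+200,ys+150].min(0),np.c_[xs+200,ys+150].max(0))
for uv in np.c_[xs+200,ys+150][[np.argmin(xs),np.argmax(xs)]]:print(uv,atz(t,*uv,.07).round(3))
a=cv2.resize(t['color'][110:230,190:360,::-1],(800,565),interpolation=cv2.INTER_CUBIC);cv2.imwrite('pics/f.png',a)
```

```text
0.22637824397032355 49.57259237766266 [ 1.71816484 -0.39447099  0.19887579] [ 0.49731723 -0.30096889  0.26868215]
dock 0.71 [190.1, 150.1, 277.7, 201.1] [0.44  0.059 0.07 ]
keeper 0.59 [255.4, 177.0, 274.8, 183.5] [ 0.469 -0.027  0.07 ]
keeper_tab 0.49 [252.4, 173.2, 279.0, 179.6] [ 0.471 -0.038  0.07 ]
52 [254 176] [275 180]
[254 179] [0.458 0.002 0.07 ]
[275 176] [ 0.485 -0.068  0.07 ]
```

View pics/f.png

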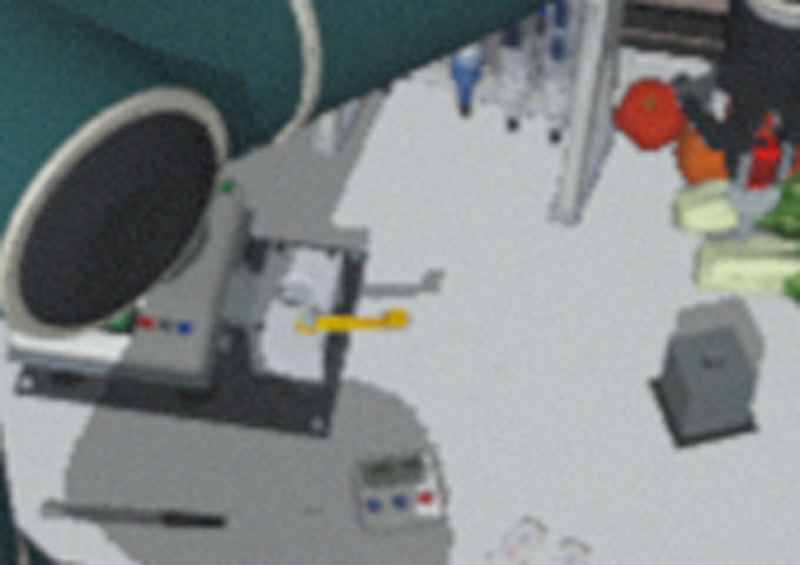

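Run:
```python
from h import *
t=read_camera('top')
f=lambda u,v,z:print(atz(t,190+u*170/800,110+v*120/565,z).round(3))
f(565,220,0);f(296,290,.06);f(305,322,.07);f(405,318,.088);f(640,0,.2);f(325,425,.0);f(362,240,0);f(20,385,0)
delta([.47,-.10,.255]);delta([.509,-.052,.255],105)
```

```text
[ 0.652 -0.172  0.   ]
[0.496 0.014 0.06 ]
[ 0.461 -0.001  0.07 ]
[ 0.466 -0.075  0.088]
[ 0.708 -0.206  0.2  ]
[ 0.419 -0.023  0.   ]
[ 0.599 -0.015  0.   ]
[0.41  0.214 0.   ]
pos [ 0.4929 -0.2981  0.258 ] tool x yaw 21.52 shift [ 0.0513 -0.1927  0.0035]
pos [ 0.4929 -0.2981  0.258 ] tool x yaw 21.52 shift [ 0.1052 -0.223   0.0035]
turn [-2.600e-01 -3.000e-02 -8.348e+01]
```

Run:
```python
from h import *
delta([.498,-.063,.25],92.5)
```

```text
pos [ 0.4929 -0.2981  0.258 ] tool x yaw 21.52 shift [ 0.091  -0.2168  0.0085]
turn [ -0.25  -0.   -70.98]
```

{"api": "drive_tool", "payload": {"rows": [[0,0,0,0.006,-0.0145,0,0.1],[0,0,0,0.011,-0.026,0.002,0.1],[0,0,0,0.015,-0.036,0.002,0.1],[0,0,0,0.015,-0.036,0.002,0.1],[0,0,0,0.015,-0.036,0.002,0.1],[0,0,0,0.013,-0.031,0,0.1],[0,0,0,0.01,-0.0235,0,0.1],[0,0,0,0.006,-0.014,0,0.1]]}}

```text
time: 5.82
tool_pos: [0.4975, -0.0598, 0.2504]
tcp_rot: [-3.083, -0.589, 0.005]
wrist_force: [0.2, 0.3, -0.4]
width: 0.226
grip_force: 49.3
```

{"api": "drive_tool", "payload": {"rows": [[0,0,-7.1,0,0,0,0.1],[0,0,-7.1,0,0,0,0.1],[0,0,-7.1,0,0,0,0.1],[0,0,-7.1,0,0,0,0.1],[0,0,-7.1,0,0,0,0.1],[0,0,-7.1,0,0,0,0.1],[0,0,-7.1,0,0,0,0.1],[0,0,-7.1,0,0,0,0.1]]}}

```text
time: 6.48
tool_pos: [0.4978, -0.0626, 0.2504]
tcp_rot: [-2.427, -1.99, 0.003]
wrist_force: [0.2, -0.3, -1.2]
width: 0.225
grip_force: 49.5
```

{"api": "drive_tool", "payload": {"rows": [[0,0,-7.1,0,0,0,0.1],[0,0,-7.1,0,0,0,0.1],[0,0,0,0,0,0,0.1],[0,0,0,0,0,0,0.1],[0,0,0,0,0,0,0.1],[0,0,0,0,0,0,0.1]]}}

```text
time: 6.98
tool_pos: [0.4988, -0.0634, 0.2518]
tcp_rot: [-2.174, -2.267, 0.001]
wrist_force: [0.4, -0.6, -2.1]
width: 0.223
grip_force: 49.5
```

Run:
```python
from h import *
p=wpic();save(p,'w3');delta([.498,-.063,.25],92.5)
print(proj(p,[.495,.015,.06]))
cv2.imwrite('pics/g.png',np.vstack([cv2.resize(p['color'][0:384,60:460,::-1],(500,480))]))
print(status.read_state()['wrist_force'])
```

```text
pos [ 0.499  -0.0634  0.252 ] tool x yaw 92.43 shift [ 0.0005 -0.0009  0.002 ]
turn [-0.04 -0.01 -0.07]
(np.float64(259.51273076214113), np.float64(96.07301878274859))
[ 0.12412801 -0.10333473 -2.02407537]
```

View pics/g.png

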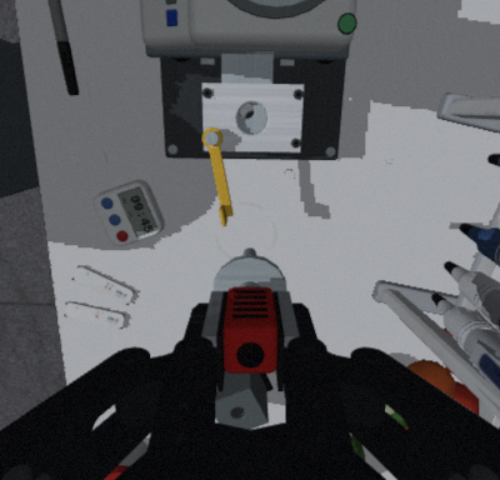

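Run:
```python
import cv2
im=cv2.imread('pics/w3.png');a=cv2.resize(im[60:130,215:310],(760,560),interpolation=cv2.INTER_CUBIC)
a=cv2.convertScaleAbs(a,alpha=1.3)
cv2.imwrite('pics/h.png',a)
```

```text
(no output)
```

View pics/h.png

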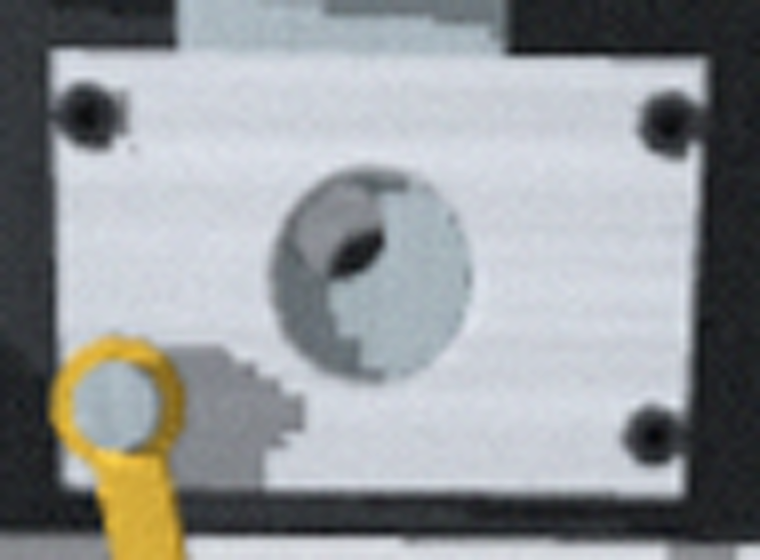

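Run:
```python
from h import *
p=wpic();s=status.read_state();R=Ro.from_rotvec(s['tcp_rot'])
H=atz(p,261.4,94.25,.06);T=atz(p,257.75,88.75,.053)
G=atz(p,60+250*.8,355*.8,s['tool_pos'][2]+.032)
tl=lambda X:R.inv().apply(X-s['tool_pos']).round(4)
print('fork',H,tl(H));print('tongue',T,tl(T));print('grip top tool',tl(G), R.apply([0,0,1]))
print('post',atz(p,229.75,110.6,.0708),'tab',atz(p,60+.8*226,.8*212,.0888),'bal edge',atz(p,60+.8*250,.8*52,.09))
c=p['color'].astype(int);m=((c[...,0]>90)&(c[...,1]>.55*c[...,0])&(c[...,2]<.5*c[...,0]))
ys,xs=np.nonzero(m);print(xs.min(),xs.max(),ys.min(),ys.max())
```

```text
fork [0.49711597 0.01686781 0.06      ] [0.0804 0.0015 0.1921]
tongue [0.49286879 0.02248308 0.053     ] [ 0.0862 -0.0025  0.1991]
grip top tool [-0.0007  0.     -0.032 ] [-3.59771671e-04  1.12316553e-04 -9.99999929e-01]
post [ 0.46403859 -0.00120982  0.0708    ] tab [ 0.47833848 -0.06094702  0.0888    ] bal edge [0.49358766 0.06358495 0.09      ]
221 245 102 180
```

{"api": "drive_tool", "payload": {"rows": [[0,0,0,0.012,0,0,0.1],[0,0,0,0.02,-0.001,0,0.1],[0,0,0,0.022,-0.001,0,0.1],[0,0,0,0.02,-0.0005,0.01,0.1],[0,0,0,0.012,0,0.02,0.1],[0,0,0,0.001,0,0.025,0.1],[0,0,0,0,0,0.03,0.1],[0,0,0,0,0,0.016,0.1]]}}

```text
time: 7.75
tool_pos: [0.4909, 0.0244, 0.1484]
tcp_rot: [-2.17, -2.268, 0.003]
wrist_force: [-0.1, -0.3, -0.6]
width: 0.229
grip_force: 49.5
```

{"api": "drive_tool", "payload": {"rows": [[0,0,0,0,0,0.008,0.1],[0,0,0,0,0,0.004,0.1],[0,0,0,0,0,0,0.1],[0,0,0,0,0,0,0.1],[0,0,0,0,0,0,0.1]]}}

```text
time: 8.17
tool_pos: [0.4943, 0.0232, 0.141]
tcp_rot: [2.171, 2.268, 0.003]
wrist_force: [0.4, -0.0, -0.3]
width: 0.227
grip_force: 49.5
```

Run:
```python
from h import *
p=wpic();save(p,'w4');delta([.4929,.0225-.0+.0007,.136],92.5)
s=status.read_state();print(s['wrist_force'],s['torque'])
```

```text
pos [0.4942 0.0231 0.141 ] tool x yaw 92.5 shift [ 0.0001 -0.0013  0.005 ]
turn [ 0.17  0.   -0.  ]
[ 0.07146998  0.48242284 -1.49919236] [ 6.24506901e-05 -1.19965822e-02 -2.95310768e-02]
```

{"api": "drive_tool", "payload": {"rows": [[0,0,0,0,-0.0013,0.005,0.1],[0,0,0,0,0,0.005,0.1],[0,0,0,0,0,0.003,0.1],[0,0,0,0,0,0.001,0.1],[0,0,0,0,0,0.001,0.1],[0,0,0,0,0,0.001,0.1],[0,0,0,0,0,0,0.1]]}}

```text
time: 8.8
tool_pos: [0.4915, 0.0231, 0.1231]
tcp_rot: [-2.172, -2.27, 0.0]
wrist_force: [0.3, -0.5, -1.2]
width: 0.227
grip_force: 49.5
```

{"api": "drive_tool", "payload": {"rows": [[0,0,0,0,0,0.001,0.1],[0,0,0,0,0,0.001,0.1],[0,0,0,0,0,0.001,0.1],[0,0,0,0,0,0.001,0.1],[0,0,0,0,0,0,0.1]]}}

```text
time: 9.22
tool_pos: [0.4914, 0.0231, 0.119]
tcp_rot: [-2.172, -2.27, 0.0]
wrist_force: [-0.8, 0.7, -1.0]
width: 0.222
grip_force: 49.5
```

{"api": "drive_tool", "payload": {"rows": [[0,0,0,0,0,0.001,0.1],[0,0,0,-0.001,0.001,0,0.1],[0,0,0,-0.001,0.001,0,0.1],[0,0,0,-0.001,0.001,0,0.1],[0,0,0,-0.001,0.001,0,0.1],[0,0,0,0,0,0,0.1]]}}

```text
time: 9.72
tool_pos: [0.4947, 0.0199, 0.1181]
tcp_rot: [-2.171, -2.267, 0.001]
wrist_force: [-3.1, 4.4, 2.2]
width: 0.23
grip_force: 49.9
```

{"api": "drive_tool", "payload": {"rows": [[0,0,0,-0.001,0.001,0,0.1],[0,0,0,-0.001,0.0007,0,0.1],[0,0,0,0,0,0,0.1],[0,0,0,0,0,0,0.1],[0,0,0,0,0,0,0.1]]}}

```text
time: 10.13
tool_pos: [0.4965, 0.018, 0.1181]
tcp_rot: [-2.171, -2.267, 0.001]
wrist_force: [-3.7, 3.4, 1.5]
width: 0.228
grip_force: 49.9
```

Run:
```python
from h import *
p=wpic();save(p,'w5');delta([.4971,.0176,.1],92)
s=status.read_state();print(s['wrist_force'],s['torque'])
cv2.imwrite('pics/i.png',cv2.resize(p['color'][150:310,180:340,::-1],(600,600),interpolation=cv2.INTER_CUBIC))
```

```text
pos [0.4965 0.018  0.1181] tool x yaw 92.49 shift [-0.0005  0.0006  0.0181]
turn [-0.14 -0.09  0.49]
[-3.50623499  3.10496559  1.93331686] [ 0.79293178  0.87821    -0.0132943 ]
```

{"api": "drive_tool", "payload": {"rows": [[0,0,0,-0.0005,0.0006,0.001,0.1],[0,0,0,0,0,0.001,0.1],[0,0,0,0,0,0.001,0.1],[0,0,0,0,0,0.001,0.1],[0,0,0,0,0,0.001,0.1],[0,0,0,0,0,0,0.1]]}}

```text
time: 10.68
tool_pos: [0.4974, 0.0177, 0.1133]
tcp_rot: [-2.171, -2.267, 0.0]
wrist_force: [-3.9, 3.7, 2.5]
width: 0.227
grip_force: 50.1
```

{"api": "drive_tool", "payload": {"rows": [[0,0,0,0,0,0.001,0.1],[0,0,0,0,0,0.001,0.1],[0,0,0,0,0,0.001,0.1],[0,0,0,0,0,0.001,0.1],[0,0,0,0,0,0.001,0.1],[0,0,0,0,0,0,0.1]]}}

```text
time: 11.18
tool_pos: [0.4974, 0.0177, 0.1083]
tcp_rot: [-2.171, -2.268, 0.0]
wrist_force: [-4.1, 4.0, 1.8]
width: 0.226
grip_force: 50.1
```

{"api": "drive_tool", "payload": {"rows": [[0,0,0,0,0,0.001,0.1],[0,0,0,0,0,0.0015,0.1],[0,0,0,0,0,0.0015,0.1],[0,0,0,0,0,0.0015,0.1],[0,0,0,0,0,0.0015,0.1],[0,0,0,0,0,0.001,0.1],[0,0,0,0,0,0,0.1]]}}

```text
time: 11.77
tool_pos: [0.4974, 0.0176, 0.1002]
tcp_rot: [-2.171, -2.268, 0.0]
wrist_force: [-4.0, 3.6, 2.0]
width: 0.225
grip_force: 50.1
```

{"api": "drive_tool", "payload": {"rows": [[0,0,0,0,0,0.001,0.1],[0,0,0,0,0,0.0015,0.1],[0,0,0,0,0,0.0015,0.1],[0,0,0,0,0,0.0015,0.1],[0,0,0,0,0,0.001,0.1],[0,0,0,0,0,0,0.1]]}}

```text
time: 12.27
tool_pos: [0.4973, 0.0176, 0.0936]
tcp_rot: [-2.171, -2.268, 0.001]
wrist_force: [-3.0, 4.0, 0.7]
width: 0.225
grip_force: 50.0
```

{"api": "drive_tool", "payload": {"rows": [[0,0,0,0,0,0.001,0.1],[0,0,0,0,0,0.001,0.1],[0,0,0,0,0,0.001,0.1],[0,0,0,0,0,0.001,0.1],[0,0,0,0,0,0.001,0.1],[0,0,0,0,0,0,0.1]]}}

```text
time: 12.77
tool_pos: [0.4975, 0.0173, 0.0888]
tcp_rot: [-2.171, -2.268, 0.001]
wrist_force: [-4.8, 4.5, 2.5]
width: 0.226
grip_force: 50.0
```

{"api": "drive_tool", "payload": {"rows": [[0,0,0,0,0,0.001,0.1],[0,0,0,0,0,0.001,0.1],[0,0,0,0,0,0.001,0.1],[0,0,0,0,0,0,0.1]]}}

```text
time: 13.1
tool_pos: [0.4976, 0.0173, 0.0857]
tcp_rot: [-2.171, -2.269, 0.001]
wrist_force: [-4.6, 2.9, 2.1]
width: 0.223
grip_force: 50.0
```

{"api": "drive_tool", "payload": {"rows": [[0,0,0,0,0,0.001,0.1],[0,0,0,0,0,0.001,0.1],[0,0,0,0,0,0.0005,0.1],[0,0,0,0,0,0.0005,0.1],[0,0,0,0,0,0,0.1]]}}

```text
time: 13.52
tool_pos: [0.4977, 0.0173, 0.0827]
tcp_rot: [-2.171, -2.269, 0.0]
wrist_force: [-3.4, 3.4, 1.7]
width: 0.226
grip_force: 50.1
```

{"api": "drive_tool", "payload": {"rows": [[0,0,0,0,0,0.0005,0.1],[0,0,0,0,0,0.0005,0.1],[0,0,0,0,0,0,0.1]]}}

```text
time: 13.77
tool_pos: [0.4977, 0.0173, 0.0818]
tcp_rot: [-2.171, -2.269, 0.0]
wrist_force: [-3.7, 3.3, 2.7]
width: 0.227
grip_force: 50.1
```

{"api": "drive_tool", "payload": {"rows": [[0,0,0,0,0,0.0005,0.1],[0,0,0,0,0,0.0005,0.1],[0,0,0,0,0,0,0.1]]}}

```text
time: 14.02
tool_pos: [0.4977, 0.0173, 0.0813]
tcp_rot: [-2.171, -2.269, 0.001]
wrist_force: [-6.1, 2.8, 5.7]
width: 0.225
grip_force: 50.5
```

{"api": "drive_tool", "payload": {"rows": [[0,0,0,0,0,0.0005,0.1],[0,0,0,0,0,0.0005,0.1],[0,0,0,0,0,0,0.1]]}}

```text
time: 14.27
tool_pos: [0.4977, 0.0173, 0.0813]
tcp_rot: [-2.171, -2.269, 0.001]
wrist_force: [-8.1, 3.1, 13.0]
width: 0.223
grip_force: 51.4
```

{"api": "drive_tool", "payload": {"rows": [[0,0,0,0,0,-0.001,0.1],[0,0,0,0,0,0,0.1],[0,0,0,0,0,0,0.28],[0,0,0,0,0,0,0.34],[0,0,0,0,0,0,0.45],[0,0,0,0,0,0,0.5],[0,0,0,0,0,0,0.5]]}}

```text
time: 14.85
tool_pos: [0.4986, 0.0167, 0.0809]
tcp_rot: [2.172, 2.269, 0.001]
wrist_force: [0.8, -0.3, -0.6]
width: 0.498
grip_force: 0.0
```

{"api": "drive_tool", "payload": {"rows": [[0,0,0,0,0,-0.005,0.5],[0,0,0,0,0,-0.01,0.5],[0,0,0,0,0,-0.02,0.5],[0,0,0,0,0,-0.03,0.5],[0,0,0,0,0,-0.03,0.5],[0,0,0,0,0,-0.015,0.5],[0,0,0,0,0,0,0.5],[0,0,0,0,0,0,0.5]]}}

```text
time: 15.52
tool_pos: [0.4993, 0.0168, 0.1928]
tcp_rot: [2.17, 2.268, 0.004]
wrist_force: [-1.1, 0.7, -0.4]
width: 0.499
grip_force: 0.0
```

Run:
```python
from h import *
p=wpic();s=read_camera('scene');save(p,'w6');save(s,'s6');delta([.4971,.0169,.19],92)
print('seated grip top expected px',proj(p,[.4971,.0169,.113]),proj(s,[.4971,.0169,.113]),proj(s,[.4971,.0169,.065]))
a=cv2.resize(p['color'][90:330,130:390,::-1],(520,480),interpolation=cv2.INTER_CUBIC)
b=cv2.resize(s['color'][160:240,220:290,::-1],(280,320),interpolation=cv2.INTER_CUBIC)
c=np.zeros((480,800,3),np.uint8);c[:,:520]=a;c[:320,520:]=b;cv2.imwrite('pics/j.png',c)
```

```text
pos [0.4974 0.0169 0.19  ] tool x yaw 92.52 shift [ 0.     -0.0003 -0.    ]
turn [-0.08 -0.    0.52]
seated grip top expected px (np.float64(256.66335743286817), np.float64(198.1922274896031)) (np.float64(241.7129913475266), np.float64(183.986771235899)) (np.float64(241.90893977860762), np.float64(196.75135117562846))
```

View pics/j.png

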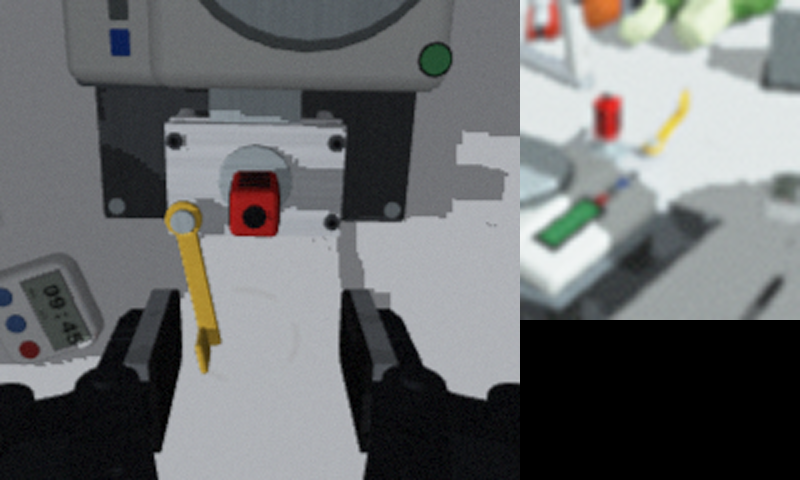

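Run:
```python
from h import *
p=wpic()
f=lambda u,v,z:atz(p,130+u/2,90+v/2,z)
P=f(184,219,.0708);print('post',P)
c=p['color'].astype(int);m=((c[...,0]>90)&(c[...,1]>.5*c[...,0])&(c[...,2]<.5*c[...,0]));m[:215]&=True
for r in (210,220,230,240,250,255,258,262,266,270,274):
    xs=np.nonzero(m[r,:300])[0]
    if len(xs):
        A,B=atz(p,xs.min()-.5,r,.0708),atz(p,xs.max()+.5,r,.0708);print(r,xs.min(),xs.max(),A[:2].round(4),B[:2].round(4),'top z',atz(p,xs.mean(),r,.0888)[:2].round(4))
r=masks_of(p,'keeper')
if r: print(r[0]['bbox'],r[0]['score'])
```

```text
post [4.62019802e-01 2.79396499e-04 7.08000000e-02]
210 221 231 [ 0.4606 -0.0105] [ 0.4712 -0.01  ] top z [ 0.4678 -0.003 ]
220 223 233 [ 0.4626 -0.0209] [ 0.4733 -0.0204] top z [ 0.4697 -0.0127]
230 226 235 [ 0.4656 -0.0314] [ 0.4754 -0.031 ] top z [ 0.4721 -0.0225]
240 228 237 [ 0.4677 -0.0423] [ 0.4776 -0.0418] top z [ 0.4741 -0.0326]
250 231 239 [ 0.4708 -0.0533] [ 0.4799 -0.0529] top z [ 0.4766 -0.0429]
255 232 240 [ 0.4719 -0.059 ] [ 0.481  -0.0586] top z [ 0.4777 -0.0482]
258 232 241 [ 0.472  -0.0624] [ 0.4821 -0.062 ] top z [ 0.4792 -0.0513]
262 231 242 [ 0.471  -0.0671] [ 0.4833 -0.0665] top z [ 0.48   -0.0556]
266 230 233 [ 0.4701 -0.0718] [ 0.4742 -0.0716] top z [ 0.4736 -0.0603]
270 231 234 [ 0.4711 -0.0765] [ 0.4753 -0.0763] top z [ 0.4746 -0.0646]
274 232 235 [ 0.4722 -0.0812] [ 0.4764 -0.081 ] top z [ 0.4757 -0.069 ]
[213.4, 188.2, 245.0, 273.5] 0.97
```

Run:
```python
from h import *
delta([.4535,-.0704,.08],102.6)
```

```text
pos [0.4969 0.0169 0.1891] tool x yaw 92.52 shift [-0.0853 -0.0469  0.1093]
turn [ -0.17  -0.03 -10.08]
```

{"api": "drive_tool", "payload": {"rows": [[0,0,0,-0.012,-0.007,0,0.2],[0,0,0,-0.02,-0.011,0,0],[0,0,0,-0.023,-0.013,0,0],[0,0,0,-0.02,-0.011,0,0],[0,0,0,-0.01,-0.005,0,0],[0,0,-5,0,0,0,0],[0,0,-5,0,0,0.01,0],[0,0,0,0,0,0.015,0]]}}

```text
time: 16.38
tool_pos: [0.4559, -0.0705, 0.1663]
tcp_rot: [1.962, 2.451, 0.002]
wrist_force: [0.2, 0.1, -0.3]
width: -0.004
grip_force: 0.0
```

{"api": "drive_tool", "payload": {"rows": [[0,0,0,0,0,0.015,0],[0,0,0,0,0,0,0],[0,0,0,0,0,0,0],[0,0,0,0,0,0,0]]}}

```text
time: 16.72
tool_pos: [0.4551, -0.0699, 0.1509]
tcp_rot: [-1.966, -2.45, 0.0]
wrist_force: [-0.2, 0.0, 0.6]
width: -0.001
grip_force: 0.0
```

Run:
```python
from h import *
p=wpic();save(p,'w7');delta([.4535,-.0704,.08],102.6)
cv2.imwrite('pics/k.png',cv2.resize(p['color'][90:370,120:400,::-1],(560,560),interpolation=cv2.INTER_CUBIC))
s=status.read_state();print(s['width'],s['wrist_force'])
```

```text
pos [ 0.4555 -0.0701  0.1514] tool x yaw 102.52 shift [ 0.0001 -0.0021  0.0714]
turn [ 0.05  0.01 -0.08]
0.00010073860467168089 [ 0.37885734  0.47904348 -0.25309181]
```

{"api": "drive_tool", "payload": {"rows": [[0,0,0,0,-0.004,0.01,0],[0,0,0,0,0,0.02,0],[0,0,0,0,0,0.02,0],[0,0,0,0,0,0.013,0],[0,0,0,0,0,0.008,0],[0,0,0,0,0,0,0],[0,0,0,0,0,0,0]]}}

```text
time: 17.35
tool_pos: [0.4509, -0.071, 0.0798]
tcp_rot: [-1.966, -2.45, 0.0]
wrist_force: [-0.1, -0.3, -0.4]
width: 0.002
grip_force: 0.0
```

{"api": "drive_tool", "payload": {"rows": [[0,0,0,0,0.002,0,0],[0,0,0,0,0.002,0,0],[0,0,0,0,0.002,0,0],[0,0,0,0,0.002,0,0],[0,0,0,0,0,0,0]]}}

```text
time: 17.77
tool_pos: [0.4598, -0.0693, 0.0804]
tcp_rot: [1.965, 2.45, 0.001]
wrist_force: [0.0, 1.0, -0.0]
width: -0.001
grip_force: 0.0
```

{"api": "drive_tool", "payload": {"rows": [[0,0,-4,-0.0011,0.0046,0,0],[0,0,-4,-0.0011,0.0046,0,0],[0,0,-4,-0.0011,0.0046,0,0],[0,0,-4,-0.0011,0.0046,0,0],[0,0,0,0,0,0,0]]}}

```text
time: 18.18
tool_pos: [0.4785, -0.0676, 0.0801]
tcp_rot: [1.603, 2.701, 0.0]
wrist_force: [0.9, -0.1, -0.4]
width: -0.004
grip_force: 0.0
```

```bash
cat > k.py <<'E'
from h import *
s=status.read_state();R=Ro.from_rotvec(s['tcp_rot']);P=np.array([.4635,-.0005,.0])
print('v tool',R.inv().apply(s['tool_pos']-P).round(4),s['wrist_force'].round(1),s['tool_pos'].round(4),R.apply([1,0,0])[:2])
w=wpic();t=read_camera('scene')
for p in (w,t):
    r=masks_of(p,'keeper');c=p['color'].astype(int);m=((c[...,0]>90)&(c[...,1]>.5*c[...,0])&(c[...,2]<.5*c[...,0]))
    if r:
        ys,xs=np.nonzero(m&r[0]['mask']);print(r[0]['bbox'],len(xs))
        if len(xs)>5:
            X=np.array([atz(p,u,v,.0708)[:2] for u,v in zip(xs,ys)])-P[:2];X=X[(np.hypot(*X.T)>.02)&(np.hypot(*X.T)<.06)]
            print(len(X),'arm angle dock deg',np.degrees(np.arctan2(*X.mean(0)[::-1])).round(1)-2+90)
E
python3 k.py
```

```text
v tool [-0.0661 -0.0189 -0.0801] [ 0.9 -0.1 -0.4] [ 0.4785 -0.0676  0.0801] [-0.47912473  0.87774667]
[282.2, 101.3, 315.1, 254.7] 2262
1185 arm angle dock deg 25.200000000000003
```

{"api": "drive_tool", "payload": {"rows": [[0,0,-4,-0.0011,0.0046,0,0],[0,0,-4,-0.0011,0.0046,0,0],[0,0,-4,-0.0011,0.0046,0,0],[0,0,-4,-0.0011,0.0046,0,0],[0,0,-4,-0.0011,0.0046,0,0],[0,0,-4,-0.0011,0.0046,0,0],[0,0,0,0,0,0,0]]}}

```text
time: 18.97
tool_pos: [0.5035, -0.0555, 0.0799]
tcp_rot: [1.008, 2.975, 0.0]
wrist_force: [0.2, -0.2, 0.2]
width: 0.002
grip_force: 0.0
```

{"api": "drive_tool", "payload": {"rows": [[0,0,-4,-0.0011,0.0046,0,0],[0,0,-4,-0.0011,0.0046,0,0],[0,0,-4,-0.0011,0.0046,0,0],[0,0,-4,-0.0011,0.0046,0,0],[0,0,0,0,0,0,0]]}}

```text
time: 19.38
tool_pos: [0.5166, -0.042, 0.0799]
tcp_rot: [0.586, 3.086, 0.0]
wrist_force: [0.1, -0.0, -0.2]
width: 0.001
grip_force: 0.0
```

```bash
python3 k.py
```

```text
v tool [-0.0646 -0.0191 -0.0799] [ 0.1 -0.  -0.2] [ 0.5166 -0.042   0.0799] [-0.93037873  0.36659976]
[279.2, 104.5, 315.1, 260.8] 2356
1221 arm angle dock deg 64.9
```

{"api": "drive_tool", "payload": {"rows": [[0,0,-4,-0.0011,0.0046,0,0],[0,0,-4,-0.0011,0.0046,0,0],[0,0,-4,-0.0011,0.0046,0,0],[0,0,-4,-0.0011,0.0046,0,0],[0,0,0,0,0,0,0]]}}

```text
time: 20.0
tool_pos: [0.5256, -0.0255, 0.0798]
tcp_rot: [0.15, 3.138, 0.0]
wrist_force: [-0.5, -1.0, 0.6]
width: -0.0
grip_force: 0.0
```

{"api": "drive_tool", "payload": {"rows": [[0,0,-4,-0.0011,0.0046,0,0],[0,0,-2,-0.0006,0.0023,0,0],[0,0,0,0,0,0,0]]}}

```text
time: 20.25
tool_pos: [0.5277, -0.019, 0.0798]
tcp_rot: [0.011, -3.142, 0.0]
wrist_force: [-0.1, 1.3, -0.7]
width: -0.001
grip_force: 0.0
```

```bash
python3 k.py
```

```text
v tool [-0.064  -0.019  -0.0798] [-0.1  1.3 -0.7] [ 0.5277 -0.019   0.0798] [-0.99997434 -0.00716364]
[278.6, 107.3, 316.5, 259.0] 2329
1223 arm angle dock deg 86.9
```

{"api": "drive_tool", "payload": {"rows": [[0,0,0,0,0.001,0,0],[0,0,0,0,0.001,0,0],[0,0,0,0,0,0,0]]}}

```text
time: 20.7
tool_pos: [0.5278, -0.0171, 0.0798]
tcp_rot: [-0.013, 3.142, -0.0]
wrist_force: [0.2, -0.4, -0.1]
width: -0.001
grip_force: 0.3
```

{"api": "drive_tool", "payload": {"rows": [[0,0,0,0,0.001,0,0],[0,0,0,0,0.001,0,0],[0,0,0,0,0,0,0]]}}

```text
time: 20.95
tool_pos: [0.5278, -0.0156, 0.0798]
tcp_rot: [-0.015, 3.141, -0.002]
wrist_force: [0.1, -2.7, -1.0]
width: -0.006
grip_force: 1.9
```

{"api": "drive_tool", "payload": {"rows": [[0,0,0,0,0.0005,0,0],[0,0,0,0,0.0005,0,0],[0,0,0,0,0,0,0]]}}

```text
time: 21.2
tool_pos: [0.5278, -0.0153, 0.0798]
tcp_rot: [-0.015, 3.141, -0.004]
wrist_force: [1.1, -8.3, -1.5]
width: 0.006
grip_force: 3.3
```

```bash
python3 k.py
```

```text
v tool [-0.0642 -0.0157 -0.0797] [ 1.1 -8.3 -1.5] [ 0.5278 -0.0153  0.0798] [-0.9999523  -0.00976725]
[275.3, 105.9, 308.6, 250.7] 2234
1166 arm angle dock deg 89.4
[236.4, 188.8, 258.8, 198.5] 6
0 arm angle dock deg nank.py:11: RuntimeWarning: Mean of empty slice.
  print(len(X),'arm angle dock deg',np.degrees(np.arctan2(*X.mean(0)[::-1])).round(1)-2+90)
  ret = um.true_divide(
```

{"api": "drive_tool", "payload": {"rows": [[0,0,0,0,-0.003,0,0],[0,0,0,0,-0.008,0,0],[0,0,0,0,-0.015,-0.005,0],[0,0,0,0,-0.02,-0.02,0],[0,0,0,0,-0.02,-0.035,0],[0,0,0,0,-0.01,-0.035,0],[0,0,0,0,0,-0.025,0],[0,0,0,0,0,0,0]]}}

```text
time: 22.07
tool_pos: [0.5327, -0.0916, 0.207]
tcp_rot: [-0.012, 3.13, -0.002]
wrist_force: [1.0, 0.8, 0.4]
width: -0.001
grip_force: 0.0
```

{"api": "drive_tool", "payload": {"rows": [[0,0,0,0,0,0,0],[0,0,0,0,0,0,0],[0,0,0,0,0,0,0]]}}

```text
time: 22.32
tool_pos: [0.5271, -0.0895, 0.1979]
tcp_rot: [0.015, -3.138, -0.002]
wrist_force: [-0.2, -0.2, -1.3]
width: -0.001
grip_force: 0.0
```

```bash
python3 k.py 2>/dev/null
python3 - <<'E'
from h import *
p=wpic();s=read_camera('scene');t=read_camera('top');save(p,'w8');print(proj(p,[.4971,.0169,.06]))
u,v=map(int,proj(p,[.4971,.0169,.08]));u=max(100,min(u,412));v=max(75,min(v,309))
a=cv2.resize(p['color'][v-75:v+75,u-100:u+100,::-1],(560,420),interpolation=cv2.INTER_CUBIC)
b=cv2.resize(s['color'][165:225,205:285,::-1],(240,180),interpolation=cv2.INTER_CUBIC)
d=cv2.resize(t['color'][140:220,220:320,::-1],(240,192),interpolation=cv2.INTER_CUBIC)
c=np.zeros((420,800,3),np.uint8);c[:,:560]=a;c[:180,560:]=b;c[190:382,560:]=d;cv2.imwrite('pics/l.png',c)
E
```

```text
v tool [-0.0621 -0.0893 -0.1982] [-0.2 -0.2 -1.3] [ 0.5271 -0.0895  0.1979] [-0.99995145 -0.00929624]
[253.9, 195.0, 254.8, 196.7] 0
(np.float64(370.55306955923936), np.float64(150.04247262437633))
```

View pics/l.png

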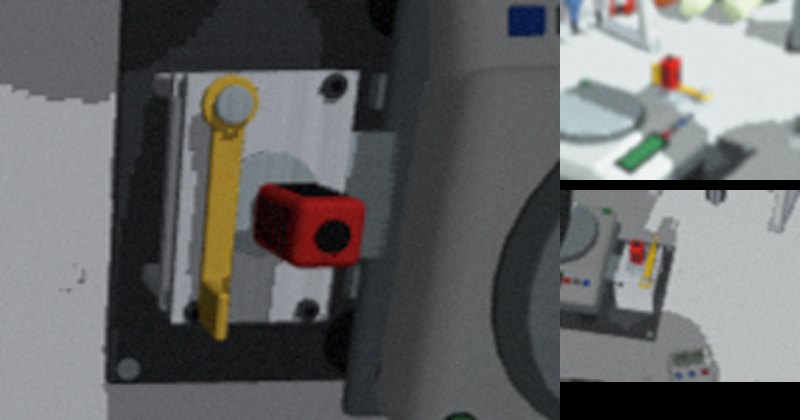

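Run:
```python
from h import *
p=wpic();c=p['color'].astype(int)
m=((c[...,0]>90)&(c[...,1]>.5*c[...,0])&(c[...,2]<.5*c[...,0]))
u,v=map(int,proj(p,[.4971,.0169,.08]));u=max(100,min(u,412));v=max(75,min(v,309))
L=[];Rr=[]
for r in range(v-75+50,v-75+98,4):
    xs=np.nonzero(m[r,u-40:u+20])[0]+u-40
    L.append(atz(p,xs.min()-.5,r,.0708)[:2]);Rr.append(atz(p,xs.max()+.5,r,.0708)[:2])
M=(np.array(L)+np.array(Rr))/2
print('arm yaw',np.degrees(np.arctan(np.polyfit(M[:,0],M[:,1],1)[0])),M[[0,-1]],np.linalg.norm(np.array(L)-np.array(Rr),axis=1).round(4))
# fork plate / base plate edges: base left edge from crop (120,0)-(108,380) and fork front edge (188,75)-(185,320), right fork edge (360,72)-(328,325)?
g=lambda x,y,z:atz(p,u-100+x*200/560,v-75+y*150/420,z)[:2]
for a,b,z in (((120,5),(108,380),.008),((188,75),(186,320),.06),((175,72),(355,72),.06),((335,86),(308,310),.06)):
    A,B=g(*a,z),g(*b,z);print(z,A,B,np.degrees(np.arctan2(*(B-A)[::-1])))
```

```text
arm yaw 1.7733207300955351 [[ 4.75230656e-01 -3.11912325e-04]
 [ 5.16363902e-01  1.01876353e-03]] [0.01   0.0091 0.0101 0.0101 0.0092 0.0102 0.0103 0.0094 0.0103 0.0104
 0.0095 0.0095]
0.008 [ 0.4311255 -0.0258429] [ 0.58486761 -0.01979663] 2.252130169778327
0.06 [ 0.45534983 -0.01190416] [ 0.54022285 -0.00422799] 5.167945684032434
0.06 [ 0.45444476 -0.0162809 ] [0.4538631  0.04302095] 90.5619680326932
0.06 [0.45836241 0.03711464] [0.5360086  0.03933026] 1.6344796900893932
```

```bash
python3 -c "
from workcell import workorder
print(workorder.finish_job())"
```

```text
the job is handed in; nothing more can be done
None
```

The table is locked: the taper pin is seated with its collar home on the fork and released, the yellow keeper is closed against its stop over the collar, and the job is handed in at about 23 s of the 72 s (its verdict was not returned).

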